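# Seat the sprung locking collar on the card-terminal stand

### The arm

A 7-joint arm with a two-finger parallel gripper is mounted at the origin on the work surface. World frame = base frame: x ahead of the robot, y to its left, z up, the work surface at z = 0. Lengths are in m, angles in rad, forces in N, time in s.
With the tool pointing down it reaches from about 0.425 to 0.8 m from the base axis. Payload 8.3 kg.
Tool frame: the origin (TCP) lies at the very end of the fingers, on their centre line; the grasp point (between the pads) lies robot.grip_point_offset behind it (robot.grip_point_offset is the distance from the TCP to the grasp point, in m); z points along the fingers, y is the direction in which the jaws open and shut (so a half turn about z gives the same grasp; the last joint's range is limited). The gripper opens to 85 mm and grips with 20 to 120 N. Pads are 22 mm wide; open, the fingers measure 114 mm over their backs; the gripper's body (76 mm by 85 mm) begins 54 mm behind the grasp point. The pads swing forward as they close: fully open they stand 13 mm farther back than shut.
Start: joints at [-1.308, 0.383, 0.016, 1.37, -0.006, 1.388, -0.046], TCP at [0.2, 0.592, 0.231] pointing down, gripper open.
Joint ranges: [-2.95, 2.95], [-0.25, 2.06], [-1.52, 1.56], [0.18, 2.33], [-1.44, 4.58], [0.02, 2.06], [-3.01, 3.01]. Speed limits (rad/s): [2.39, 2.39, 3.01, 3.01, 3.14, 3.14, 3.14].

### API

Orientations are given as a unit quaternion [x, y, z, w].
In Python, from rig import robot gives the robot as it stands. The module is installed in compiled form; this text tells all that it offers.
- The arm moves only by the tool arm_command, never from a script. Its argument "moves" is a list that holds one entry, the list of rows, each a list of 5 numbers: the shift along the tool's x, y, z in mm, then the turn about the tool's z in degrees, then the closure, from 0 (fully open) to 1 (shut). A call has 1 to 12 rows; each row is the pose to reach, as a shift and turn from the pose commanded when the call began, along the tool's axes at that moment; what a row does not reach only later rows make up. A row lasts 1/8 s, in which the tool goes at most 62.5 mm and 10.7 degrees, less where a joint would pass 70% of its speed; a pose out of reach is approached as far as the arm can. A call with a gripper value outside its range is refused whole. The fingers move at their own pace and stop on an object; "newtons" is the grip in N (left out, the last holds). Time passes only in rows, so rows that repeat a pose let the fingers close. It gives the time, the measured TCP pose, the force and the opening at its end, in the units of the state.
- robot.observe(): the state, without advancing time (a new reading comes with each control period).
- robot.grab_frame(name): name is "scene" or "top"; returns the picture (400x640x3 uint8, blue, green, red); there is no depth.
- robot.camera_params(name): a dict with "vertical_fov" (degrees; the focal length in pixels is half the picture's height over the tangent of half this angle, whatever the lens; pixels are square), "cx", "cy" (the principal point, pixels), "dist" ([k1, k2, p1, p2, k3] as OpenCV has them; the pictures are not rectified), "world_from_camera" (4x4, takes a point from camera to world coordinates). Camera axes: x right, y up, looking along -z (the intrinsics and any distortion apply to the point x, -y, -z); pixel columns grow to the right and rows downward; lengths in m; the calibration is good to about 2 mm. A picture is of the moment at which its call begins. camera_params takes no time and is no camera call.
- robot.finish_job(): hands the job in, once; it reports no verdict.
The state is a dict: "t": time; "q": joint angles; "joint_vel": joint speeds; "effort": joint torques, N m; "position": TCP position; "tcp_rot": TCP orientation; "wrist_force": force on the tool from outside, world axes, zero at the start; "ft_torque": the same for the moment, N m; "opening": finger opening in m.
Only numpy, scipy, OpenCV 4.12 (cv2) and the standard library are available. Lean on these libraries where they do the work, as an engineer would, in place of code of your own. Each camera call takes 0.05 s, during which the arm holds its last target.

### The job

We are putting the card terminal's pole stand back together. Somebody parked a roll of yellow price labels on top of it: take the roll off and lay it down flat on the blue change mat. Then turn the knurled collar on the pole until its hidden keyways drop over the pins, push it fully home against its spring and finish still holding it down there, so that I can drive the locking screw; leave everything else on the counter where it is.

Things in the scene. Friction and masses are not known exactly. Their poses are not given: they have to be found in the camera images.
- roll_mid (a point): centre (half-way up) of the loose roll of yellow price labels: a ring 62 mm outside, 37 mm bore, 26 mm high, about 60 g, lying flat (its z axis is the ring's axis). At the start it lies on the collar's top face, loosely around the spigot, whose top end stands 12 mm above that face.
- mat_mid (a point): centre of the top face of the blue change mat, a fixed square of 180 x 180 mm, 4 mm thick, lying on the counter; x and y along its edges, z up
- collar_mid (a point): centre (half-way up, on the axis) of the loose knurled steel collar, 57 mm across, 40 mm high, about 160 g, around pole and spigot with 1.5 mm play; z is its axis. Its skirt hides a web with three blind keyways at 120 degrees, 9 mm wide, 10 mm deep, opening downwards. At the start they are out of line: the web rests on the pins, this point 95 mm above the counter
- collar_top (a point): centre of the collar's top face, 20 mm above its middle: 115 mm above the counter at the start. In line, it drops 5 mm to 110 mm by its weight or a light push, on to the sprung washer; then 5 mm more against the spring to its stop on the pins: 105 mm is fully home. The spring pushes up with 3 N at first and 8 N at home; let go, the collar rises again; nothing latches
- stand_base (a point): point on the counter on the axis of the card-terminal stand, fixed and upright: dark flange 120 mm across, 20 mm high at its middle; aluminium pole 44 mm across up to 81 mm above the counter; steel spigot 25 mm across from there up to 127 mm. Inside the pole's end, around the spigot, a washer lies on a spring.
- pin_level (a point): point on the stand's axis at the tops of its three radial pins, 95 mm above the counter. The 5 mm pins stand out of the spigot at 120 degrees to one another, out of sight inside the collar, at an unknown angle. Turning the collar by at most 120 degrees, either way round, brings the keyways over the pins (about 5 degrees of play either side; the pins reach 19 mm from the axis)
- terminal_mid (a point): bystander: grey card terminal on its bracket, 165 x 76 x 46 mm, loose, lying on the counter; the point is half-way up
- calculator_mid (a point): bystander: grey desk calculator, 150 x 200 x 30 mm, loose; the point is half-way up
- cashbox_mid (a point): bystander: green cash box, 164 x 204 x 90 mm, loose; the point is half-way up
- gun_mid (a point): bystander: orange price-label gun lying on the counter, 200 x 36 x 68 mm, loose; x points to its nose
- pot_mid (a point): bystander: black pot with marker pens, 76 mm across, pot 100 mm high, pens to 160 mm, loose; the point is 50 mm up
- till_roll_mid (a point): bystander: white till roll standing on end, 57 mm across and 57 mm high, loose; the point is half-way up
- screwdriver_grip (a point): bystander: screwdriver with a red handle, 170 mm long, up to 30 mm high, loose, lying on the counter; the point is in the handle, x points to its tip
Things that resemble listed ones, but are neither listed nor needed, are in the scene too. Of the things that look like the part that bears stand_base, the larger one is meant. Of the things that look like the part that bears collar_mid, the larger one is meant.

How it is judged:
On the way, in this order (a step that is already met when the one before it is completed fails the run):
1. the label roll lies flat on the change mat, let go (x of roll_mid in the frame of mat_mid between -0.075 and 0.075 m and y of roll_mid in the frame of mat_mid between -0.075 and 0.075 m and height (world z) of roll_mid below 0.021 m and contact force between the fingers and label_roll below 0.05 N), for 0.2 s.
2. the collar has dropped over the pins (height (world z) of collar_mid below 0.092 m), for 0.2 s.
At the end, for the whole second after the job is handed in: The fingers hold the collar (over 1.5 N) fully home: its centre below 86.7 mm (home 85), tilt under 0.08 rad, within 4 mm of the pole's axis. The label roll lies flat and still on the mat, its centre within 75 mm of the mat's along each edge (height (world z) of collar_mid below 0.0867 m and horizontal distance between collar_mid and stand_base below 0.004 m and angle between collar_mid's own z axis and vertical below 0.08 rad and contact force between the fingers and collar above 1.5 N and x of roll_mid in the frame of mat_mid between -0.075 and 0.075 m and y of roll_mid in the frame of mat_mid between -0.075 and 0.075 m and height (world z) of roll_mid below 0.021 m and angle between the z axis of roll_mid and the z axis of mat_mid, either way round below 0.1 rad and linear speed of label_roll below 0.02 m/s); the arm keeps its last pose, push and grip.
It fails at once if the label roll is let go in the air, away from the stand (contact force between anything else and label_roll below 0.01 N and height (world z) of roll_mid above 0.045 m and horizontal distance between roll_mid and stand_base above 0.06 m).
It fails at once if something else on the counter is shifted by more than 30 mm (distance of any of terminal_mid, calculator_mid, cashbox_mid, gun_mid, pot_mid, till_roll_mid, screwdriver_grip from where it was at the start of the episode above 0.03 m).
It also fails if it takes over 67 s, if anything falls off the work surface, if the arm or the gripper's body presses on something with over 40 N, if the wrist force passes 120 N, or if a joint passes its speed limit or range.

## Working session

There is one attempt and no reset: what is moved stays moved. The work goes in short steps, Python scripts to look and compute and a tool call to move; the robot and the scene stay as the last step left them, time stands still between calls to the robot, and variables do not carry over. Pictures are saved under pics/ and viewed, and the job is handed in when it is done.

Besides the shell and the picture viewer there is one more tool, called after ">>>" by a JSON object that holds its "method" and its "body". arm_command: Moves the arm, as the interface text tells. Its arguments: {"type":"object","properties":{"moves":{"type":"array"},"newtons":{"type":"number"}},"required":["moves"]}

```bash
mkdir -p pics
python3 - <<'E'
from rig import robot
import cv2
s=robot.observe()
for k,v in s.items(): print(k,v)
print(robot.grip_point_offset)
for n in ("scene","top"):
    cv2.imwrite(f"pics/{n}0.png",robot.grab_frame(n)); print(n,robot.camera_params(n))
E
```

```text
t 0.0
q [-1.30787054  0.38423723  0.01638562  1.37115878 -0.00627049  1.38820379
 -0.04648856]
joint_vel [ 4.14924077e-04  7.66989721e-05 -8.44486951e-05 -1.21058771e-03
  8.25478802e-04  6.37644368e-04  1.14736822e-03]
effort [-2.80521017e-04 -6.27568746e+01  8.43958799e-01 -3.71835423e+01
  1.64494675e-02  1.38947638e-02 -3.77566232e-05]
position [0.19987789 0.59164385 0.23027746]
tcp_rot [ 1.62158731e-01  9.86764201e-01 -9.70586550e-04 -1.24586054e-04]
wrist_force [-0.13161356 -0.4721094  -0.19435886]
ft_torque [0.00542131 0.00195638 0.00055244]
opening 0.08519950379317251
0.0187
scene {'vertical_fov': 56.767350616172706, 'cx': 315.9631952131514, 'cy': 201.56884452711347, 'dist': array([-0.01361727,  0.        ,  0.        ,  0.        ,  0.        ]), 'world_from_camera': array([[ 0.81486161, -0.35913744,  0.45499545,  1.02370887],
       [ 0.5796266 ,  0.51268406, -0.63339408, -0.65289628],
       [-0.00579339,  0.77985598,  0.62593217,  0.76069294],
       [ 0.        ,  0.        ,  0.        ,  1.        ]])}
top {'vertical_fov': 44.35963403811086, 'cx': 307.22831553064105, 'cy': 190.81797400996996, 'dist': array([-0.10404856,  0.        ,  0.        ,  0.        ,  0.        ]), 'world_from_camera': array([[ 0.01483883,  0.99765874, -0.06675965,  0.45568877],
       [-0.99988581,  0.01461477, -0.00384335, -0.01561018],
       [-0.00285867,  0.06680906,  0.99776168,  1.63423253],
       [ 0.        ,  0.        ,  0.        ,  1.        ]])}
```

View pics/scene0.png

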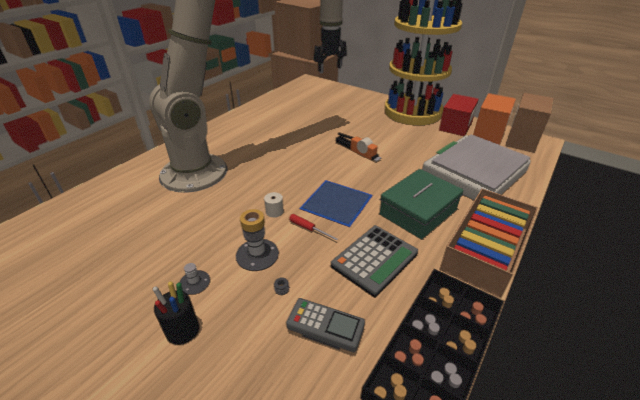

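View pics/top0.png

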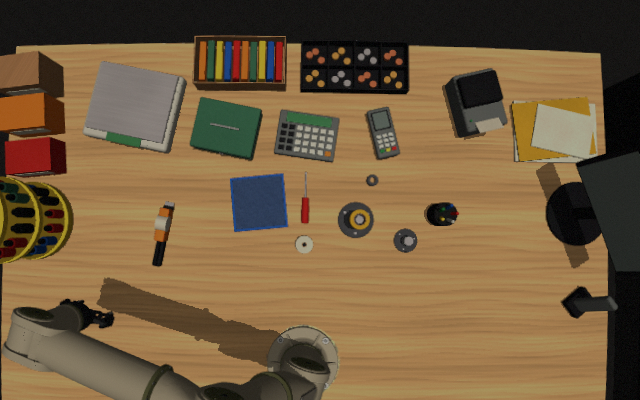

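The scene view shows the yellow roll on the stand at about (253,220), with its flange at (257,254), the small decoy stand at (195,280) and the mat at (337,202). In the top view the roll is at (360,219), the flange at (355,219) and the mat at (258,202).

```bash
cat > h.py <<'E'
import numpy as np, cv2
from rig import robot
def cam(n):
    p=robot.camera_params(n); f=200/np.tan(np.radians(p['vertical_fov'])/2)
    return np.array([[f,0,p['cx']],[0,f,p['cy']],[0,0,1]]),np.array(p['dist']),np.array(p['world_from_camera'])
def ray(n,uv):
    K,d,T=cam(n); uv=np.asarray(uv,float).reshape(-1,1,2)
    x=cv2.undistortPoints(uv,K,d).reshape(-1,2)
    D=np.c_[x[:,0],-x[:,1],-np.ones(len(x))]@T[:3,:3].T
    return T[:3,3],D
def onz(n,uv,z):
    o,D=ray(n,uv); return o+D*((z-o[2])/D[:,2])[:,None]
def tri(uv1,uv2):
    o1,d1=ray('scene',uv1);o2,d2=ray('top',uv2);d1=d1[0];d2=d2[0]
    s=np.linalg.lstsq(np.c_[d1,-d2],o2-o1,rcond=None)[0]
    a=o1+s[0]*d1;b=o2+s[1]*d2
    return (a+b)/2,np.linalg.norm(a-b)
def proj(n,P):
    K,d,T=cam(n); Q=(np.asarray(P,float).reshape(-1,3)-T[:3,3])@T[:3,:3]
    return cv2.projectPoints(Q*[1,-1,-1],np.zeros(3),np.zeros(3),K,d)[0].reshape(-1,2)
def mask(img,lo,hi):
    return cv2.inRange(cv2.cvtColor(img,cv2.COLOR_BGR2HSV),lo,hi)
E
python3 - <<'E'
from h import *
S=cv2.imread('pics/scene0.png');T=cv2.imread('pics/top0.png')
a=cv2.resize(S[190:310,170:320],None,fx=5,fy=5,interpolation=cv2.INTER_CUBIC)
b=cv2.resize(T[170:270,290:420],None,fx=6,fy=6,interpolation=cv2.INTER_CUBIC)
cv2.imwrite('pics/sc.png',a);cv2.imwrite('pics/tc.png',b)
for n,I in(('scene',S),('top',T)):
    for nm,lo,hi in(('yel',(18,110,60),(32,255,255)),('blue',(105,90,40),(125,255,255))):
        m=mask(I,lo,hi); nn,l,st,c=cv2.connectedComponentsWithStats(m)
        for i in range(1,nn):
            if st[i,4]>60: print(n,nm,st[i],c[i].round(1))
E
```

```text
scene yel [ 43  14  39  34 487] [66.4 28.9]
scene yel [395  15  67  20 655] [426.9  26.4]
scene yel [ 14  20  40  33 522] [37.5 34.4]
scene yel [390  58  62  24 593] [419.7  72.6]
scene yel [ 86  93  28  23 326] [102.  103.9]
scene yel [385  94  58  32 763] [412.9 114.3]
scene yel [ 44 108  23  28 211] [ 56.6 121.1]
scene yel [476 204  51  23 363] [501.2 214.6]
scene yel [240 210  24  22 303] [252.1 221.9]
scene yel [460 230  55  27 437] [487.1 242.9]
scene yel [168 281   9  17  84] [171.5 289.1]
scene blue [239   0  19  17 260] [248.2   7.4]
scene blue [418   0   8  14  64] [420.8   5.7]
scene blue [433   0  11  27 178] [436.9  13.8]
scene blue [444   6  11  20 149] [448.8  15.5]
scene blue [ 51  10  35  33 215] [71.6 21.4]
scene blue [118  16  27  30 522] [130.8  31.2]
scene blue [235  43  15  23 254] [241.9  53.9]
scene blue [ 86  51  24  28 262] [100.  65.]
scene blue [389  90   9  18 117] [392.8  98.6]
scene blue [434  93   9  18  93] [437.6 102. ]
scene blue [ 300  181   72   46 1553] [336.6 202.7]
scene blue [475 211  48  19 153] [498.3 219.8]
scene blue [457 238  54  27 433] 
[... 2867 characters left out ...]
   8  91] [ 18.9 303.5]
top yel [280 309  98  10 341] [331.7 313.3]
top yel [457 310  93   6 206] [505.3 312.2]
top yel [460 315  74   4 119] [501. 316.]
top yel [  1 325   9  12  75] [  4.9 329.6]
top yel [ 95 330 125  20 918] [166.9 340.1]
top yel [ 331  335  276   18 2457] [464.9 343. ]
top yel [  1 371  85  17 880] [ 36.2 379.5]
top yel [ 321  379  285   21 3558] [461.  390.2]
top yel [191 381  25   7  76] [202.1 383.5]
top yel [  1 386  70  11 235] [ 28.3 392.2]
top yel [  4 396  43   4  68] [ 22.8 398. ]
top blue [224  41   8  41 274] [227.5  60.8]
top blue [266  41   9  41 297] [269.8  61.6]
top blue [ 230  174   58   58 2835] [258.3 202.3]
top blue [ 30 237  27  18 141] [ 43.1 245.2]
```

View pics/sc.png

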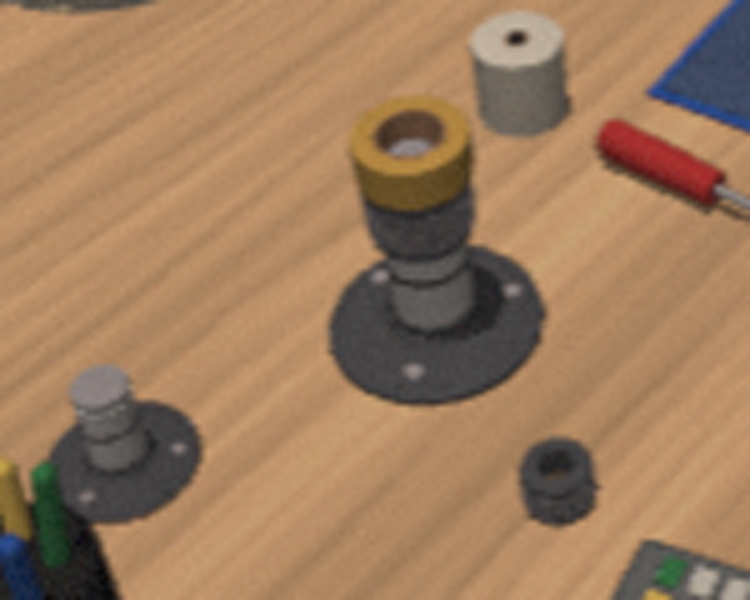

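View pics/tc.png

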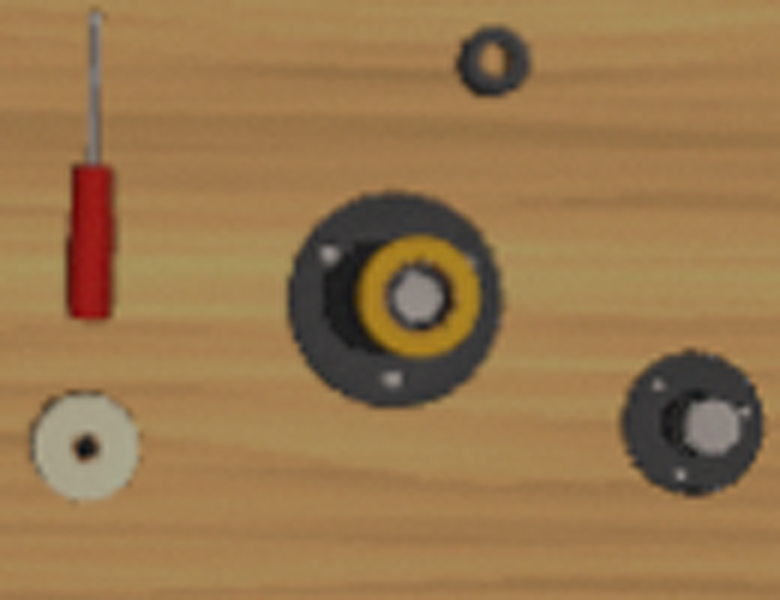

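The crops show the roll's top face at about (252,218) in scene and (359.4,219) in top. The flange centre in top is (355.7,219.7). The collar below the roll is visible and upright.

Run:
```python
from h import *
T=cv2.imread('pics/top0.png');S=cv2.imread('pics/scene0.png')
def comp(m,pt):
    nn,l,st,c=cv2.connectedComponentsWithStats(m); 
    ys,xs=np.nonzero(l); d=(xs-pt[0])**2+(ys-pt[1])**2; i=l[ys[d.argmin()],xs[d.argmin()]]
    return (l==i).astype(np.uint8)
m=comp(mask(T,(18,110,60),(32,255,255)),(353,219)); c=max(cv2.findContours(m,0,1)[0],key=len)
print('rollT',cv2.fitEllipse(cv2.convexHull(c)))
g=comp(cv2.inRange(cv2.cvtColor(T,cv2.COLOR_BGR2HSV),(0,0,0),(180,90,110)),(345,219)); 
g=np.maximum(g,m);c=max(cv2.findContours(g,0,1)[0],key=len)
eF=cv2.fitEllipse(cv2.convexHull(c));print('flT',eF)
uvT=cv2.fitEllipse(cv2.convexHull(comp(m,(353,219)) .nonzero()[0].reshape(-1,1) if 0 else max(cv2.findContours(m,0,1)[0],key=len)))[0]
# flange rim as circle at z ~ few mm
for z in (0,.01,.02): print(z,onz('top',[eF[0]],z))
uS=((411.5)/5-.5+170,(140.5)/5-.5+190)
print('roll top tri',tri(uS,uvT)); 
for z in(.13,.141,.15): print(z,onz('top',[uvT],z)[0],onz('scene',[uS],z)[0])
# bottom flange in scene: 
eS=((437)/5-.5+170,(324)/5-.5+190); print('fl tri',tri(eS,eF[0]))
mb=comp(mask(T,(105,90,40),(125,255,255)),(258,202)); r=cv2.minAreaRect(max(cv2.findContours(mb,0,1)[0],key=len)); bx=cv2.boxPoints(r)
print('mat',r,onz('top',bx,.004).round(3),onz('top',[r[0]],.004))
ms=comp(mask(S,(105,90,40),(125,255,255)),(337,202)); cs=max(cv2.findContours(ms,0,1)[0],key=len)
q=cv2.approxPolyDP(cv2.convexHull(cs),8,True).reshape(-1,2); print('mat scene',q,onz('scene',q,.004).round(3),onz('scene',q,.004).mean(0) )
```

```text
rollT ((359.2617492675781, 219.0222930908203), (20.548831939697266, 20.997455596923828), 119.19139862060547)
flT ((355.2668151855469, 219.60739135742188), (35.11670684814453, 35.37287521362305), 167.6734619140625)
0 [[ 0.47132666 -0.17065466  0.        ]]
0.01 [[ 0.47123097 -0.16970593  0.01      ]]
0.02 [[ 0.47113528 -0.1687572   0.02      ]]
roll top tri (array([ 0.47254579, -0.16933894,  0.13623721]), np.float64(0.0016389460344816342))
0.13 [ 0.47204065 -0.17056986  0.13      ] [ 0.46766782 -0.16396252  0.13      ]
0.141 [ 0.47192107 -0.16943668  0.141     ] [ 0.4773658  -0.17249008  0.141     ]
0.15 [ 0.47182324 -0.16850954  0.15      ] [ 0.48530052 -0.17946718  0.15      ]
fl tri (array([ 4.71769063e-01, -1.70173493e-01,  3.06287955e-04]), np.float64(0.0012668727950271416))
mat ((258.2500305175781, 202.25), (53.23501205444336, 53.32555389404297), 84.80557250976562) [[0.603 0.252 0.004]
 [0.622 0.074 0.004]
 [0.446 0.055 0.004]
 [0.427 0.232 0.004]] [[0.52422873 0.15318119 0.004     ]]
mat scene [[300 208]
 [325 181]
 [371 195]
 [349 226]] [[0.451 0.057 0.004]
 [0.433 0.225 0.004]
 [0.604 0.247 0.004]
 [0.624 0.074 0.004]] [0.52774264 0.15061522 0.004     ]
```

```bash
cat >> h.py <<'E'
from scipy.spatial.transform import Rotation as Ro
def go(P,jaw=None):
    s=robot.observe(); R=Ro.from_quat(s['tcp_rot']).as_matrix()
    d=R.T@(np.array(P)-s['position'])*1000
    a=np.degrees(np.arctan2(R[1,1],R[0,1]))
    print('shift mm',d.round(1),'jaw now',a.round(1), '' if jaw is None else 'turn %.1f'%(-((jaw-a+180)%360-180)))
def st():
    s=robot.observe();print('t %.2f'%s['t'],s['position'].round(4),'F',s['wrist_force'].round(1),'op %.4f'%s['opening'],'q',s['q'].round(2),'M',s['ft_torque'].round(2),'z',Ro.from_quat(s['tcp_rot']).as_matrix()[:,2].round(3))
E
python3 -c "
from h import *
go([.5,.2,.231],20);go([.4717,-.1695,.23],-20);go([.4717,-.1695,.113],-20)"
```

```text
shift mm [-4.097e+02 -2.750e+02 -1.000e-01] jaw now 71.3 turn 51.3
shift mm [-501.2 -634.2    1.5] jaw now 71.3 turn 91.3
shift mm [-501.1 -633.9  118.5] jaw now 71.3 turn 91.3
```

>>> {"method": "arm_command", "body": {"moves": [[[-50,-34,0,6,0],[-102,-69,0,13,0],[-154,-103,0,20,0],[-205,-138,0,26,0],[-256,-172,0,32,0],[-307,-206,0,38,0],[-358,-240,0,45,0],[-410,-275,0,51,0],[-425,-330,0,58,0],[-437,-380,0,65,0],[-449,-430,0,72,0],[-462,-480,0,79,0]]], "newtons": 25}}

```text
t: 1.6
position: [0.4835, -0.0121, 0.2311]
tcp_rot: [0.754, 0.657, -0.0, -0.0]
wrist_force: [0.9, -0.0, -0.5]
opening: 0.0852
```

```bash
python3 -c "
from h import *
st();go([.4717,-.1695,.16],-20);go([.4717,-.1695,.113],-20)"
```

```text
t 1.60 [ 0.4835 -0.0121  0.2311] F [ 0.9 -0.  -0.5] op 0.0852 q [-0.61  0.07  0.6   1.77 -0.04  1.32 -0.13] M [ 0.03 -0.07  0.  ] z [-0.  0. -1.]
shift mm [-157.5   10.    71. ] jaw now -7.9 turn 12.1
shift mm [-157.5   10.   118. ] jaw now -7.9 turn 12.1
```

>>> {"method": "arm_command", "body": {"moves": [[[-50,3,10,4,0],[-105,6,30,8,0],[-145,9,40,12,0],[-157,10,60,12,0],[-157,10,71,12,0],[-157,10,71,12,0]]]}}

```text
t: 2.35
position: [0.4726, -0.1662, 0.1595]
tcp_rot: [0.817, 0.577, -0.001, -0.001]
wrist_force: [0.4, 0.6, 0.4]
opening: 0.0854
```

```bash
python3 -c "
from h import *
st();go([.4717,-.1695,.113],-20)
a=robot.grab_frame('scene')
cv2.imwrite('pics/s1.png',cv2.resize(a[130:290,150:340],None,fx=4,fy=3.7,interpolation=2))"
```

```text
t 2.35 [ 0.4726 -0.1662  0.1595] F [0.4 0.6 0.4] op 0.0854 q [-0.39  0.2   0.75  1.83 -0.15  1.17  0.07] M [0.01 0.03 0.02] z [-0.002  0.    -1.   ]
shift mm [-3.4  0.3 46.5] jaw now -19.6 turn 0.4
```

View pics/s1.png

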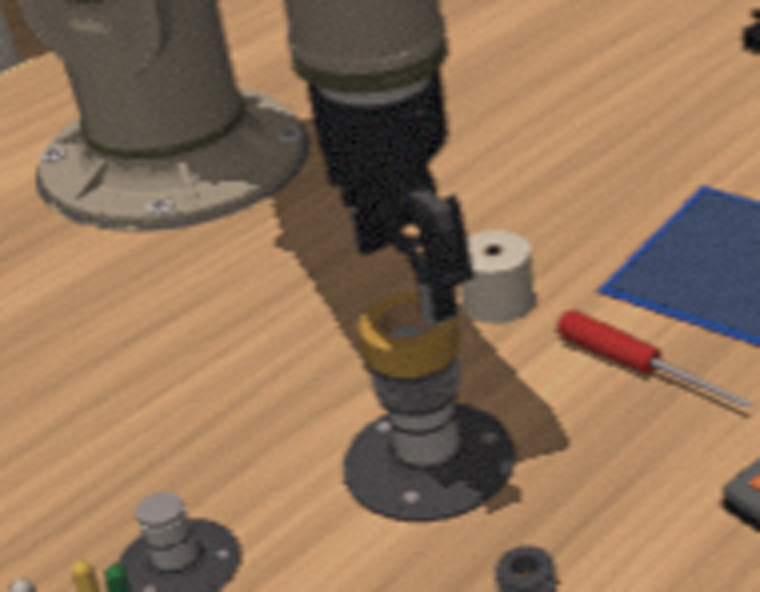

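The open fingers are above the roll on the stand, straddling it about radially. The near finger is at crop (440,280) and the roll at (410,330).

>>> {"method": "arm_command", "body": {"moves": [[[-1,0,0,0,0],[-1,0,15,0,0],[-1,0,30,0,0],[-1,0,47,0,0],[-1,0,47,0,0],[-1,0,47,0,0]]]}}

```text
t: 3.15
position: [0.4727, -0.1686, 0.1133]
tcp_rot: [0.818, 0.576, -0.0, 0.0]
wrist_force: [0.7, 0.1, 0.7]
opening: 0.0856
```

```bash
python3 -c "
from h import *
st();go([.4717,-.1695,.113],-20)"
```

```text
t 3.15 [ 0.4727 -0.1686  0.1133] F [0.7 0.1 0.7] op 0.0856 q [-0.36  0.26  0.74  1.89 -0.2   1.07  0.12] M [-0.05  0.01 -0.01] z [-0. -0. -1.]
shift mm [-1.2 -0.7  0.3] jaw now -19.7 turn 0.3
```

>>> {"method": "arm_command", "body": {"moves": [[[-1,-1,0,0,1],[-1,-1,0,0,1],[-1,-1,0,0,1],[-1,-1,0,0,1],[-1,-1,0,0,1],[-1,-1,0,0,1]]], "newtons": 25}}

```text
t: 3.9
position: [0.4717, -0.1692, 0.114]
tcp_rot: [0.818, 0.576, 0.0, 0.0]
wrist_force: [-3.0, 0.2, 7.1]
opening: 0.0615
```

```bash
python3 -c "
from h import *
st()"
```

```text
t 3.90 [ 0.4717 -0.1692  0.114 ] F [-3.   0.2  7.1] op 0.0615 q [-0.36  0.26  0.74  1.89 -0.2   1.07  0.12] M [0.08 0.54 0.06] z [ 0.001  0.    -1.   ]
```

>>> {"method": "arm_command", "body": {"moves": [[[0,0,-8,0,1],[0,0,-20,0,1],[0,0,-35,0,1],[0,0,-60,0,1],[0,0,-80,0,1],[0,0,-80,0,1]]], "newtons": 30}}

```text
t: 4.65
position: [0.4726, -0.1694, 0.1954]
tcp_rot: [0.817, 0.576, 0.002, 0.001]
wrist_force: [-0.6, -0.7, -0.8]
opening: 0.0613
```

```bash
python3 -c "
from h import *
st();go([.525,.152,.19]);go([.525,.152,.002])
a=robot.grab_frame('scene')
cv2.imwrite('pics/s2.png',cv2.resize(a[110:290,150:340],None,fx=4,fy=3.3,interpolation=2))
a=robot.grab_frame('top')
cv2.imwrite('pics/t2.png',cv2.resize(a[150:270,290:420],None,fx=4,fy=4,interpolation=2))
"
```

```text
t 4.65 [ 0.4726 -0.1694  0.1954] F [-0.6 -0.7 -0.8] op 0.0613 q [-0.4   0.16  0.76  1.79 -0.12  1.24  0.05] M [ 0.03 -0.01  0.  ] z [ 0.004 -0.    -1.   ]
shift mm [320.2 -58.8   5.5] jaw now -19.7 
shift mm [320.  -59.5 193.5] jaw now -19.7
```

View pics/s2.png

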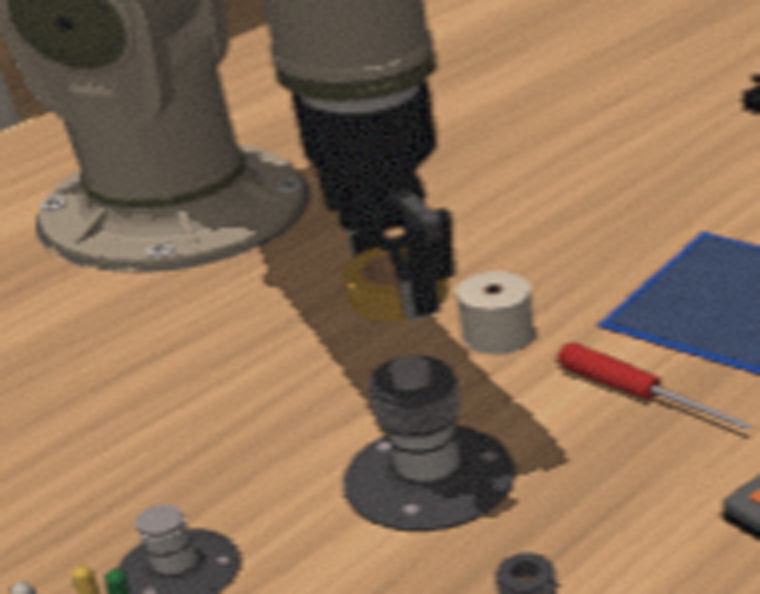

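View pics/t2.png

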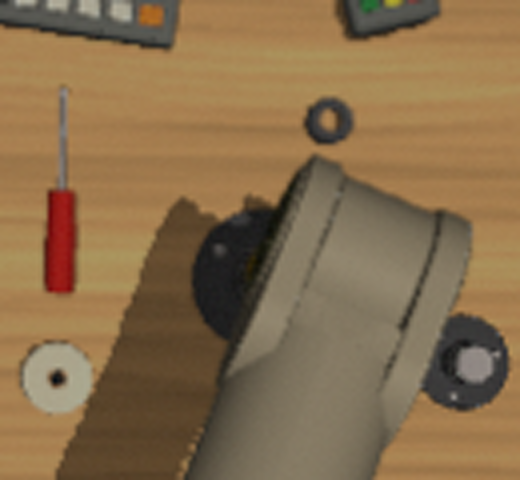

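The roll hangs level in the fingers, and the collar stayed on the stand with the spigot above it. Next I carry the roll to the mat.

>>> {"method": "arm_command", "body": {"moves": [[[40,-7,0,0,1],[90,-16,0,0,1],[145,-26,0,0,1],[200,-37,5,0,1],[250,-46,20,0,1],[290,-53,45,0,1],[312,-57,80,0,1],[320,-59,120,0,1],[320,-59,150,0,1],[320,-59,165,0,1],[320,-59,165,0,1]]]}}

```text
t: 6.12
position: [0.5228, 0.1516, 0.0273]
tcp_rot: [0.818, 0.576, -0.001, -0.0]
wrist_force: [-0.1, -0.1, -0.2]
opening: 0.0613
```

```bash
python3 -c "
from h import *
st();go([.525,.152,.003])
a=robot.grab_frame('scene')
cv2.imwrite('pics/s3.png',cv2.resize(a[110:260,250:440],None,fx=4,fy=4,interpolation=2))
"
```

```text
t 6.12 [0.5228 0.1516 0.0273] F [-0.1 -0.1 -0.2] op 0.0613 q [-0.73  0.44  0.49  1.84 -0.25  0.92 -0.48] M [-0.04 -0.03  0.01] z [-0.002 -0.001 -1.   ]
shift mm [ 1.2  2.  24.3] jaw now -19.7
```

View pics/s3.png

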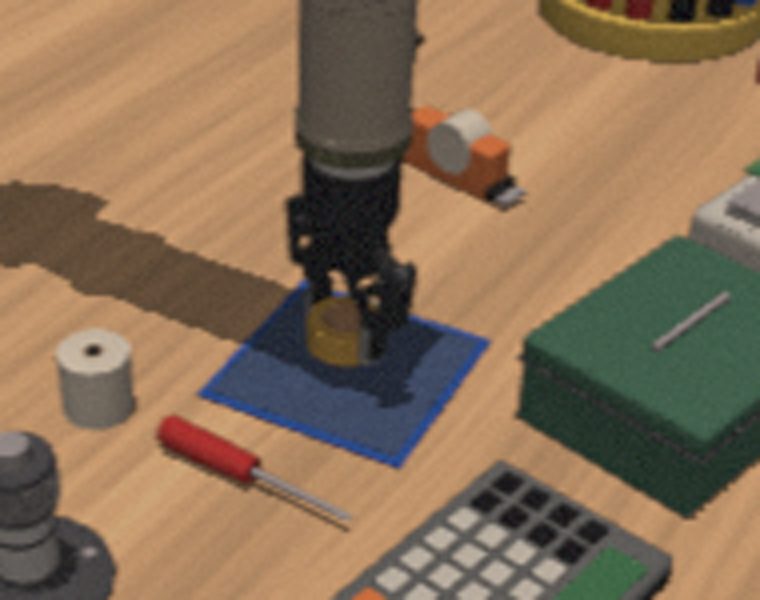

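The roll is held just above the mat, a little behind its centre, with nothing near the fingers.

>>> {"method": "arm_command", "body": {"moves": [[[1,2,10,0,1],[1,2,17,0,1],[1,2,20,0,1],[1,2,20,0,1]]]}}

```text
t: 6.68
position: [0.5256, 0.1524, 0.0081]
tcp_rot: [0.817, 0.576, -0.0, -0.0]
wrist_force: [0.7, 0.6, -1.1]
opening: 0.0612
```

```bash
python3 -c "
from h import *
st()"
```

```text
t 6.67 [0.5256 0.1524 0.0081] F [ 0.7  0.6 -1.1] op 0.0612 q [-0.72  0.47  0.48  1.85 -0.27  0.88 -0.46] M [ 0.02  0.03 -0.07] z [-0. -0. -1.]
```

>>> {"method": "arm_command", "body": {"moves": [[[0,0,2,0,1],[0,0,3,0,1],[0,0,4,0,1],[0,0,4,0,1]]]}}

```text
t: 7.18
position: [0.5257, 0.1525, 0.0042]
tcp_rot: [0.817, 0.576, -0.0, 0.0]
wrist_force: [-0.2, 0.1, -0.9]
opening: 0.0611
```

```bash
python3 -c "
from h import *
st()"
```

```text
t 7.17 [0.5257 0.1525 0.0042] F [-0.2  0.1 -0.9] op 0.0611 q [-0.72  0.48  0.47  1.85 -0.28  0.88 -0.46] M [0.   0.01 0.  ] z [-0. -0. -1.]
```

>>> {"method": "arm_command", "body": {"moves": [[[0,0,1,0,1],[0,0,2,0,1],[0,0,2,0,1]]]}}

```text
t: 7.55
position: [0.5259, 0.1525, 0.0033]
tcp_rot: [0.818, 0.576, 0.0, -0.0]
wrist_force: [-5.0, -1.1, 11.3]
opening: 0.0616
```

```bash
python3 -c "
from h import *
st()"
```

```text
t 7.55 [0.5259 0.1525 0.0033] F [-5.  -1.1 11.3] op 0.0616 q [-0.72  0.48  0.47  1.85 -0.28  0.87 -0.46] M [-0.29  1.01  0.01] z [ 0.     0.001 -1.   ]
```

Contact came at TCP 3.3 mm, as predicted. I release and lift.

>>> {"method": "arm_command", "body": {"moves": [[[0,0,-1,0,1],[0,0,-1,0,0],[0,0,-1,0,0],[0,0,-1,0,0],[0,0,-1,0,0],[0,0,-30,0,0],[0,0,-80,0,0],[0,0,-140,0,0],[0,0,-170,0,0],[0,0,-180,0,0]]]}}

```text
t: 8.8
position: [0.5267, 0.1527, 0.1844]
tcp_rot: [0.817, 0.576, 0.002, 0.0]
wrist_force: [0.1, -0.1, -0.7]
opening: 0.0853
```

```bash
python3 -c "
from h import *
st();go([.4717,-.1695,.2],-20)
a=robot.grab_frame('scene')
cv2.imwrite('pics/s4.png',cv2.resize(a[110:260,230:420],None,fx=4,fy=4,interpolation=2))
"
```

```text
t 8.80 [0.5267 0.1527 0.1844] F [ 0.1 -0.1 -0.7] op 0.0853 q [-0.79  0.26  0.55  1.68 -0.14  1.24 -0.56] M [-0.01  0.    0.03] z [ 0.003  0.002 -1.   ]
shift mm [-321.9   56.7  -16.3] jaw now -19.7 turn 0.3
```

View pics/s4.png

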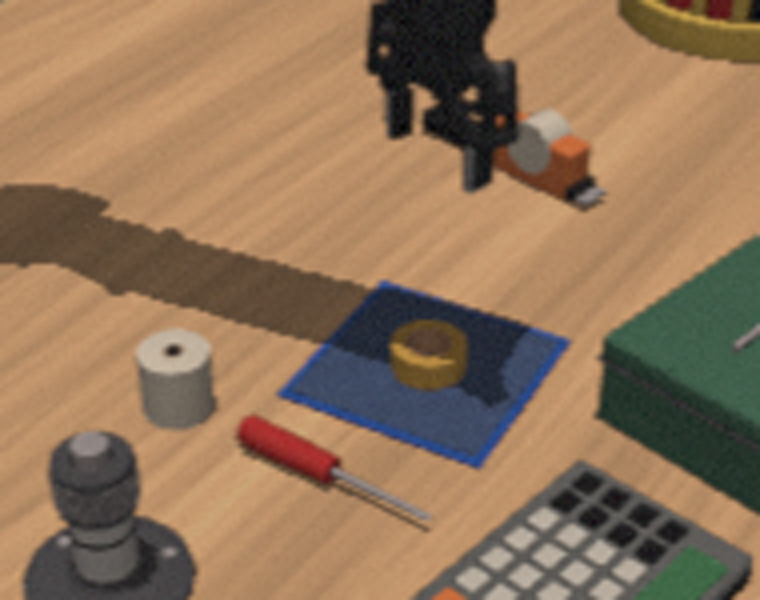

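The roll lies flat near the middle of the blue mat, at crop (428,355), and is released. While the arm is clear I measure the collar.

Run:
```python
from h import *
a=robot.grab_frame('scene');b=robot.grab_frame('top')
cv2.imwrite('pics/s5f.png',a);cv2.imwrite('pics/t5f.png',b)
A=cv2.resize(a[200:280,215:300],None,fx=7,fy=7,interpolation=2);B=cv2.resize(b[190:250,325:390],None,fx=8,fy=8,interpolation=2)
B=cv2.copyMakeBorder(B,0,560-480,0,0,0);cv2.imwrite('pics/c5.png',A);cv2.imwrite('pics/b5.png',B)
for P in ([.4717,-.1695,.127],[.4717,-.1695,.115]): print(proj('scene',P),(proj('scene',P)-[215,200]+.5)*7,proj('top',P),(proj('top',P)-[325,190]+.5)*8)
```

```text
[[251.60396596 220.22799107]] [[259.72776171 145.09593746]] [[358.81258333 219.13784761]] [[274.50066662 237.1027809 ]]
[[252.13395062 223.68306166]] [[263.43765437 169.28143163]] [[358.41720428 219.17369515]] [[271.33763428 237.3895612 ]]
```

View pics/c5.png

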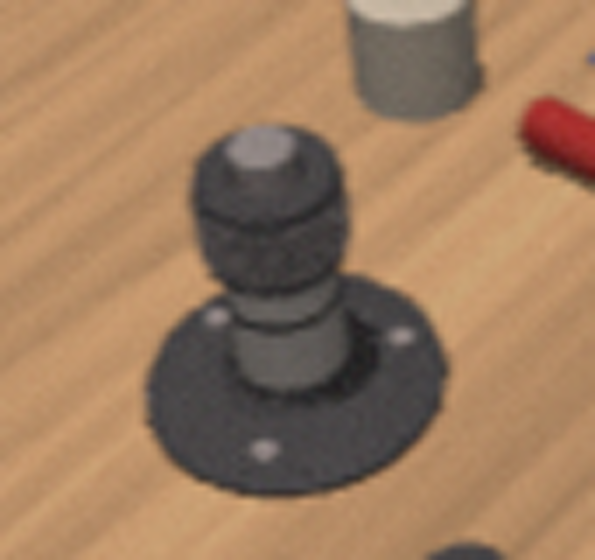

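View pics/b5.png

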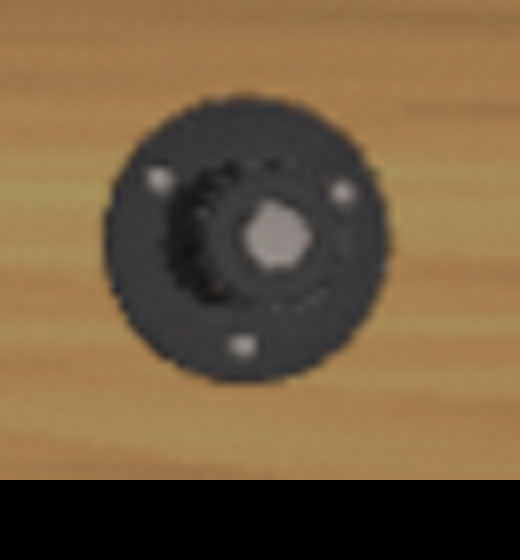

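Run:
```python
from h import *
print(tri((251.79,220.79),(359.13,219.0)))
print(onz('top',[(359.13,219.0)],.127),onz('scene',[(251.79,220.79)],.127))
go([.4717,-.1695,.2],-20)
```

```text
(array([ 0.47241563, -0.17030209,  0.12597617]), np.float64(0.0007681093706042812))
[[ 0.47213617 -0.17047287  0.127     ]] [[ 0.47359482 -0.1708267   0.127     ]]
shift mm [-321.3   57.7  -18.4] jaw now -19.7 turn 0.3
```

Measured axis is (0.4723, -0.1702), with the spigot top at 0.126 m (0.127 expected).

>>> {"method": "arm_command", "body": {"moves": [[[-40,7,-10,0,0],[-95,17,-18,0,0],[-150,27,-18,0,0],[-205,37,-18,0,0],[-260,47,-18,0,0],[-300,54,-18,0,0],[-321,58,-18,0,0],[-321,58,-18,0,0],[-321,58,0,0,0],[-321,58,30,0,0],[-321,58,30,0,0],[-321,58,30,0,0]]]}}

```text
t: 10.45
position: [0.4727, -0.1686, 0.1526]
tcp_rot: [0.817, 0.576, -0.0, -0.0]
wrist_force: [-0.3, -0.3, 0.8]
opening: 0.0856
```

```bash
python3 -c "
from h import *
st();go([.4723,-.1702,.079],-20)"
```

```text
t 10.45 [ 0.4727 -0.1686  0.1526] F [-0.3 -0.3  0.8] op 0.0856 q [-0.39  0.21  0.77  1.84 -0.16  1.15  0.09] M [ 0.03 -0.03  0.04] z [-0. -0. -1.]
shift mm [-1.6  0.2 73.6] jaw now -19.6 turn 0.4
```

>>> {"method": "arm_command", "body": {"moves": [[[-2,0,15,0,0],[-2,0,40,0,0],[-2,0,65,0,0],[-2,0,74,0,0],[-2,0,74,0,0],[-2,0,74,0,0]]]}}

```text
t: 11.2
position: [0.4723, -0.1715, 0.0792]
tcp_rot: [0.817, 0.576, 0.0, 0.0]
wrist_force: [0.3, 0.6, -0.1]
opening: 0.0852
```

```bash
python3 -c "
from h import *
st();go([.4723,-.1702,.079],-20)"
```

```text
t 11.20 [ 0.4723 -0.1715  0.0792] F [ 0.3  0.6 -0.1] op 0.0852 q [-0.34  0.31  0.74  1.92 -0.25  1.    0.17] M [ 0.01  0.03 -0.  ] z [ 0.001 -0.    -1.   ]
shift mm [ 1.2 -0.4  0.2] jaw now -19.7 turn 0.3
```

>>> {"method": "arm_command", "body": {"moves": [[[0,0,0,0,1],[0,0,0,0,1],[0,0,0,0,1],[0,0,0,0,1],[0,0,0,0,1],[0,0,0,0,1],[0,0,0,0,1]]], "newtons": 25}}

```text
t: 12.08
position: [0.4722, -0.1712, 0.0789]
tcp_rot: [0.817, 0.576, 0.0, 0.0]
wrist_force: [-1.4, 0.2, 6.4]
opening: 0.0563
```

```bash
python3 -c "
from h import *
st();go([.4723,-.1702,.079],-20)"
```

```text
t 12.07 [ 0.4722 -0.1712  0.0789] F [-1.4  0.2  6.4] op 0.0563 q [-0.34  0.31  0.74  1.92 -0.25  1.    0.17] M [0.18 0.28 0.05] z [ 0.001  0.    -1.   ]
shift mm [ 1.  -0.2 -0.1] jaw now -19.7 turn 0.3
```

>>> {"method": "arm_command", "body": {"moves": [[[1,0,1,5,1],[1,0,1,10,1],[1,0,1,15,1],[1,0,1,20,1],[1,0,1,25,1],[1,0,1,30,1]]], "newtons": 40}}

```text
t: 12.82
position: [0.4712, -0.1716, 0.0787]
tcp_rot: [0.939, 0.343, -0.0, -0.0]
wrist_force: [-11.8, -0.0, 22.4]
opening: 0.0562
```

```bash
python3 -c "
from h import *
st();go([.4723,-.1702,.079],-20)"
```

```text
t 12.82 [ 0.4712 -0.1716  0.0787] F [-11.8  -0.   22.4] op 0.0562 q [-0.43  0.34  0.85  1.93 -0.3   1.01 -0.32] M [-0.1   2.42  0.34] z [-0.001 -0.    -1.   ]
shift mm [ 1.8 -0.4 -0.3] jaw now -49.9 turn -29.9
```

>>> {"method": "arm_command", "body": {"moves": [[[-1,-1,-0.5,5,1],[-1,-1,-0.5,10,1],[-1,-1,-0.5,15,1],[-1,-1,-0.5,20,1],[-1,-1,-0.5,25,1],[-1,-1,-0.5,30,1]]]}}

```text
t: 13.58
position: [0.4709, -0.1711, 0.0788]
tcp_rot: [0.996, 0.088, 0.001, 0.0]
wrist_force: [-3.5, -0.9, 9.9]
opening: 0.0565
```

```bash
python3 -c "
from h import *
st();go([.4715,-.171,.079],-20)"
```

```text
t 13.57 [ 0.4709 -0.1711  0.0788] F [-3.5 -0.9  9.9] op 0.0565 q [-0.51  0.37  0.96  1.93 -0.36  1.02 -0.78] M [-0.26  0.76  0.15] z [ 0.001 -0.001 -1.   ]
shift mm [ 0.6  0.  -0.2] jaw now -79.9 turn -59.9
```

>>> {"method": "arm_command", "body": {"moves": [[[0,0,0,5,1],[0,0,0,10,1],[0,0,0,15,1],[0,0,0,20,1],[0,0,0,25,1],[0,0,0,30,1]]]}}

```text
t: 14.32
position: [0.47, -0.1696, 0.0774]
tcp_rot: [0.985, -0.172, -0.001, -0.0]
wrist_force: [-1.4, 2.4, 0.1]
opening: 0.056
```

```bash
python3 -c "
from h import *
st();go([.4715,-.171,.079],-20)"
```

```text
t 14.32 [ 0.47   -0.1696  0.0774] F [-1.4  2.4  0.1] op 0.0560 q [-0.6   0.43  1.09  1.94 -0.44  1.04 -1.23] M [0.37 0.46 0.37] z [-0.001  0.001 -1.   ]
shift mm [ 1.8  0.8 -1.6] jaw now -109.8 turn -89.8
```

The vertical load vanished and the tool sank 1.4 mm, so the keyways have found the pins. I lower it gently to confirm.

>>> {"method": "arm_command", "body": {"moves": [[[0,0,1,0,1],[0,0,2,0,1],[0,0,2,0,1]]]}}

```text
t: 14.7
position: [0.4703, -0.1697, 0.0765]
tcp_rot: [0.986, -0.17, -0.001, -0.001]
wrist_force: [-7.5, 4.3, 15.4]
opening: 0.056
```

```bash
python3 -c "
from h import *
st()"
```

```text
t 14.70 [ 0.4703 -0.1697  0.0765] F [-7.5  4.3 15.4] op 0.0560 q [-0.6   0.43  1.08  1.94 -0.45  1.04 -1.23] M [1.   1.52 0.36] z [-0.001  0.002 -1.   ]
```

>>> {"method": "arm_command", "body": {"moves": [[[0,0,-1,-2,1],[0,0,-1,-4,1],[0,0,-1,-4,1]]]}}

```text
t: 15.08
position: [0.4704, -0.17, 0.0765]
tcp_rot: [0.991, -0.136, -0.0, -0.0]
wrist_force: [-1.0, 1.7, -1.5]
opening: 0.0562
```

```bash
python3 -c "
from h import *
st()"
```

```text
t 15.07 [ 0.4704 -0.17    0.0765] F [-1.   1.7 -1.5] op 0.0562 q [-0.59  0.42  1.07  1.94 -0.43  1.03 -1.17] M [0.24 0.23 0.07] z [-0.001  0.    -1.   ]
```

>>> {"method": "arm_command", "body": {"moves": [[[0,0,1,0,1],[0,0,2,0,1],[0,0,3,0,1],[0,0,3,0,1]]]}}

```text
t: 15.58
position: [0.4704, -0.1702, 0.0737]
tcp_rot: [0.991, -0.136, -0.0, 0.0]
wrist_force: [-3.6, 0.8, 1.6]
opening: 0.0566
```

```bash
python3 -c "
from h import *
st();go([.4715,-.17,.079],-20)"
```

```text
t 15.57 [ 0.4704 -0.1702  0.0737] F [-3.6  0.8  1.6] op 0.0566 q [-0.58  0.43  1.06  1.94 -0.44  1.03 -1.17] M [0.29 0.7  0.07] z [-0.  0. -1.]
shift mm [ 1.  -0.4 -5.3] jaw now -105.7 turn -85.7
```

It has dropped 5 mm to the washer at low force. Now I push home with a firmer grip.

>>> {"method": "arm_command", "body": {"moves": [[[0,0,0,0,1],[0,0,1,0,1],[0,0,2,0,1],[0,0,3,0,1],[0,0,4,0,1],[0,0,5,0,1],[0,0,5,0,1]]], "newtons": 70}}

```text
t: 16.45
position: [0.4705, -0.1702, 0.0693]
tcp_rot: [0.991, -0.136, -0.0, -0.0]
wrist_force: [-7.9, 4.3, 10.7]
opening: 0.0558
```

```bash
python3 -c "
from h import *
st()"
```

```text
t 16.45 [ 0.4705 -0.1702  0.0693] F [-7.9  4.3 10.7] op 0.0558 q [-0.57  0.44  1.06  1.94 -0.45  1.02 -1.16] M [0.73 1.52 0.07] z [-0.     0.001 -1.   ]
```

>>> {"method": "arm_command", "body": {"moves": [[[-0.5,0,0.5,0,1],[-0.5,0,1,0,1],[-0.5,0,1,0,1]]]}}

```text
t: 16.82
position: [0.4705, -0.1702, 0.0691]
tcp_rot: [0.991, -0.136, 0.0, -0.001]
wrist_force: [-9.3, 3.8, 20.4]
opening: 0.0559
```

```bash
python3 -c "
from h import *
st()"
```

```text
t 16.82 [ 0.4705 -0.1702  0.0691] F [-9.3  3.8 20.4] op 0.0559 q [-0.57  0.44  1.06  1.94 -0.45  1.02 -1.16] M [0.99 1.98 0.08] z [ 0.001  0.001 -1.   ]
```

Run:
```python
from h import *
a=robot.grab_frame('scene');t=robot.grab_frame('top')
cv2.imwrite('pics/c6.png',cv2.resize(a[200:280,215:300],None,fx=7,fy=7,interpolation=2));cv2.imwrite('pics/t6.png',t);cv2.imwrite('pics/s6.png',a)
m=mask(a,(18,110,60),(32,255,255));nn,l,s,c=cv2.connectedComponentsWithStats(m[150:230,300:380])
print([(s[i],c[i]+[300,150]) for i in range(1,nn) if s[i,4]>40])
```

```text
[(array([ 28,  40,  18,  17, 172], dtype=int32), array([336.68023256, 199.15116279]))]
```

View pics/c6.png

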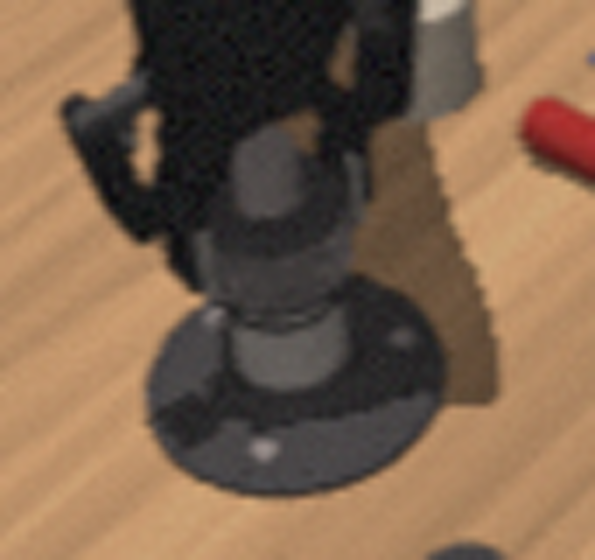

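View pics/s6.png

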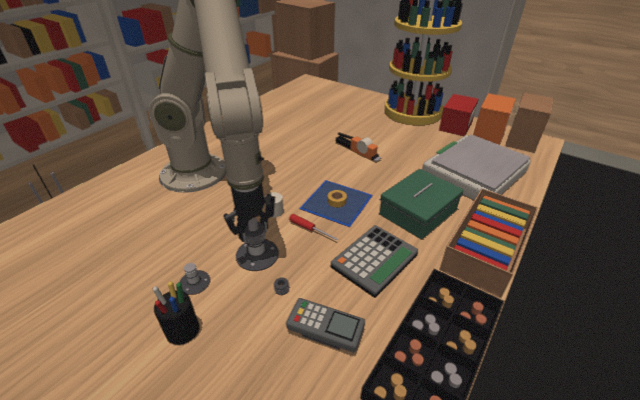

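View pics/t6.png

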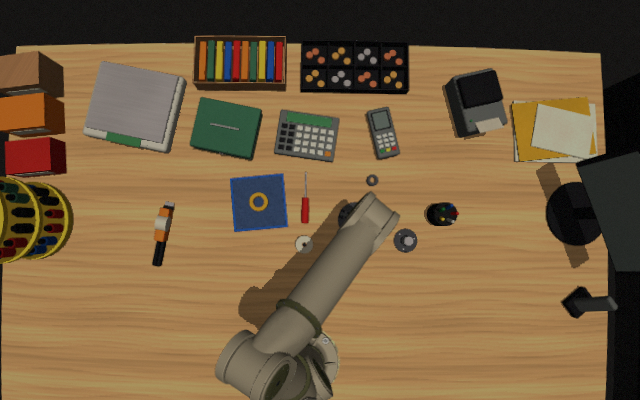

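The views show the collar about 20 zoomed px (10 mm) lower than before: its lower front edge went from row 293 to about 312, next to the pole groove. The roll lies on the mat at top (258,202), and the bystanders haven't moved. I'll check that it is steady, then hand in.

>>> {"method": "arm_command", "body": {"moves": [[[0,0,0,0,1],[0,0,0,0,1],[0,0,0,0,1],[0,0,0,0,1]]]}}

```text
t: 17.42
position: [0.4705, -0.1702, 0.0691]
tcp_rot: [0.991, -0.136, 0.0, -0.001]
wrist_force: [-10.6, 3.5, 20.0]
opening: 0.0556
```

```bash
python3 -c "
from h import *
st();print(robot.finish_job());st()"
```

```text
t 17.43 [ 0.4705 -0.1702  0.0691] F [-10.6   3.5  20. ] op 0.0556 q [-0.57  0.43  1.06  1.94 -0.45  1.02 -1.16] M [1.   1.99 0.1 ] z [ 0.001  0.001 -1.   ]
the job is handed in; nothing more can be done
None
the job is handed in; nothing more can be done
```

The job is handed in at 17.4 s: the label roll lies flat on the blue mat, and the collar is over its pins and held fully home. I get no verdict back, so this rests on my own checks.

- **Label roll:** I set it down with the tool at (0.526, 0.153), against a measured mat centre of (0.525, 0.152). The last pictures show it flat and let go there.
- **Collar:** I turned it about 90°. It jammed slightly just past alignment, so I turned it back 4°, and it then dropped 5 mm at low force. I pushed it down to its stop with a 70 N grip.
- **Last checks on the collar:**
  - The tool came down 9.8 mm in all, and the final picture agrees at about 10 mm.
  - The last 10 N of push moved it only 0.2 mm.
  - It held steady at about 20 N downward until hand-in.
- **Rest of the counter:** nothing else appears to have moved, by eye in the final pictures.
- **Disagreements:**
  - A sideways load of about 11 N remained at the end, because the arm sits about 1 to 2 mm off the axis I measured with the cameras.
  - My first height for the roll's top was 136 mm against a stated 141 mm.

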